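# Cap the photometer and hold its shutter at the index mark

### The job

The sample vial is already in the photometer: put the black light cap over it, right down on the deck, and let go of the cap. Only then pull the spring-loaded shutter handle out until its pointer is level with the index marker, and keep it there with the fingers: the program finishes while still holding the handle at the mark, with the cap still on. Do not shift the marker or the other things on the bench.

Things in the scene. Friction and masses are not known exactly. Their poses are not given: they have to be found in the camera images.
- photometer: White bench photometer, fixed, 180 (x) x 240 (y) x 90 mm high; origin at the centre of its underside, x from front face to back, y to its left, z up. The front face (x = -90 mm) looks roughly to the robot; the flat top is the deck. The shutter handle sticks out in front at y = -50 mm; beside it, at y = -95 mm, a fixed scale bar 12 mm wide runs out to x = -205 mm, 44 to 54 mm above the bench.
- well (a point): Centre of the sample well at deck level (90 mm above the bench), at x = -20, y = 70 mm of the photometer; axes as the photometer's. A round black collar, 42 mm across at its foot, 38 mm at its top, 8 mm high, surrounds it; the cap goes over it with 3.5 mm clearance all round, its rim resting on the deck.
- vial: Sample vial, glass with a white screw top, 26 mm across, 62 mm tall, loose, standing in the well; it rises about 26 mm above the deck. Origin at the centre of its underside. It stays in place.
- cap: The light cap: black plastic hollow cylinder, open below, 56 mm outside and 49 mm inside diameter, 40 mm tall (36 deep inside), with a round knob 24 mm across and 28 mm tall on top (68 mm in all), 50 to 100 g, loose. Origin at the centre of its open underside, z up. It starts upright on the bench, rim down, left or right of the photometer.
- shutter: Shutter slide: upright aluminium paddle 12 mm thick (photometer x), 30 wide (y), 45 to 105 mm above the bench, on a 10 mm rod 55 mm above the bench. Origin: paddle's middle, 85 mm above the bench; axes as the photometer's. Shut: origin at photometer x = -135, y = -50 mm, 39 mm free behind the paddle. Slides out along -x up to 80 mm; the spring pulls back with 3.6 N when shut, plus 0.9 N per 10 mm.
- pointer (a point): Tip of the pointer, a brass blade 4 mm thick and 6 mm high that reaches sideways from the paddle (photometer's -y) at 55 mm above the bench; it moves with the shutter slide, at the same photometer x as the paddle's middle, 37.5 mm to its -y side.
- marker: Index marker: thin upright brass plate, 4 mm thick (photometer x), 16 wide, 22 high, clipped on the scale bar, 54 to 76 mm above the bench; origin at its centre, axes as the photometer's. Preset 30 to 60 mm out from where the pointer stands with the shutter shut; the pointer passes beside it. They are level when pointer tip and marker have the same photometer x.
- jar: Bystander: white plastic jar with black screw top, 62 mm across, 110 mm tall, loose; origin at centre of underside.
- jar2: Bystander: white plastic jar with white screw top, 66 mm across, 115 mm tall, loose; origin at centre of underside.
- beaker: Bystander: empty glass beaker, 68 mm across, 90 mm tall, loose; origin at centre of underside.
- flask: Bystander: glass volumetric flask with a long neck, 76 mm across, 125 mm tall, loose; origin at centre of underside.
- spoon: Bystander: steel laboratory spoon, 170 mm long, lying flat on the bench; origin near its middle.

How it is judged:
On the way, in this order (a step that is already met when the one before it is completed fails the run):
1. the cap sits on the deck over the vial and is let go, the shutter still shut (z of cap in the frame of well between -0.004 and 0.004 m and horizontal distance between cap and well below 0.008 m and angle between cap's own z axis and vertical below 0.08 rad and contact force between cap and the fingers below 0.2 N and x of shutter in the frame of photometer above -0.145 m), for 0.2 s.
2. the fingers hold the shutter's pointer level with the marker (x of pointer in the frame of marker between -0.005 and 0.005 m and contact force between shutter and the fingers above 2 N and z of cap in the frame of well between -0.004 and 0.004 m and horizontal distance between cap and well below 0.008 m and angle between cap's own z axis and vertical below 0.08 rad), for 0.3 s.
At the end, for the whole second after the job is handed in: The cap rests on the deck over the vial (within 4 mm of deck height, 8 mm of the well's centre, upright within 0.08 rad), untouched by the fingers; the fingers hold the shutter (more than 2 N) still, with its pointer within 5 mm of the marker along the slide; the vial is still in its well (all of step 2 and linear speed of shutter below 0.01 m/s and contact force between cap and the fingers below 0.2 N and contact force between shutter and cap below 0.2 N and height (world z) of vial below 0.06 m); the arm keeps its last pose, push and grip.
It fails at once if the shutter is opened (over 12 mm) while the cap is not on (x of shutter in the frame of photometer below -0.147 m and not (z of cap in the frame of well between -0.004 and 0.004 m and horizontal distance between cap and well below 0.008 m and angle between cap's own z axis and vertical below 0.08 rad)).
It fails at once if the marker is shifted by more than 3 mm (distance of marker from where it was at the start of the episode above 0.003 m).
It fails at once if a bystander is shifted by more than 30 mm or tipped over (distance of any of jar, jar2, beaker, flask, spoon from where it was at the start of the episode above 0.03 m or angle between any of jar, jar2, beaker, flask's own z axis and vertical above 0.5 rad).
It also fails if it takes over 64 s, if anything falls off the work surface, if the arm or the gripper's body presses on something with over 40 N, if the wrist force passes 120 N, or if a joint passes its speed limit or range.

### The arm

A 6-joint arm with a two-finger parallel gripper is mounted at the origin on the work surface. World frame = base frame: x ahead of the robot, y to its left, z up, the work surface at z = 0. Lengths are in m, angles in rad, forces in N, time in s.
With the tool pointing down it reaches from about 0.425 to 0.95 m from the base axis. Payload 3.5 kg.
Tool frame: the origin (TCP) lies midway between the tips of the shut fingers; the grasp point (between the pads) lies 19 mm behind it; z points along the fingers, y is the line along which they close (so a half turn about z gives the same grasp; the last joint's range is limited). The gripper opens to 85 mm and grips with 20 to 120 N. Pads are 22 mm wide; open, the fingers measure 114 mm over their backs; the gripper's body (76 mm by 85 mm) begins 54 mm behind the grasp point. The pads swing forward as they close: fully open they stand 13 mm farther back than shut.
Start: joints at [-1.374, 0.286, 1.577, -0, 1.279, -0.15], TCP at [0.229, -0.635, 0.231] pointing down, gripper open.
Joint ranges: [-2.77, 2.77], [-0.9, 2.22], [0.21, 2.48], [-1.53, 4.67], [0.24, 2.81], [-2.84, 2.84]. Speed limits (rad/s): [2.79, 2.79, 3.14, 3.14, 3.14, 3.14].

### API

Orientations are given as a 3x3 rotation matrix whose columns are the frame's x, y, z axes.
In Python, from station import monitor, viewer, ticket, spotter gives the robot as it stands.
- The arm moves only by the tool arm_command, never from a script. Its argument "moves" is a list of rows, each a list of 5 numbers: the opening, from -1 (shut) to 1 (fully open), so that 0 is half open, then the shift along the tool's x, y, z in cm, then the turn about the tool's z in degrees. In form: [[claw, x, y, z, spin], ...]. A call has 1 to 12 rows; each row shifts and turns the commanded pose from where the row before left it, along the tool's axes as they then stand; what a row does not reach is not made up. A row lasts 1/10 s, in which the tool goes at most 50 mm and 8.59 degrees, less where a joint would pass 70% of its speed; a pose out of reach is approached as far as the arm can. A call is refused whole if a number of a shift passes 5 or a number of a turn 8.59, either way. A call with a gripper value outside its range is refused whole. The fingers move at their own pace and stop on an object; "grip_force" is the grip in N (left out, the last holds). Time passes only in rows, so rows that do not move let the fingers close. It gives the time, the measured TCP pose, the force, the opening and the grip force at its end, in the units of the state.
- monitor.get_obs(): the state, without advancing time (a new reading comes with each control period).
- viewer.read_camera(name): name is "scene" or "top" or "wrist"; returns a dict with "image" (400x640x3 uint8, blue, green, red), "fx", "fy", "cx", "cy" (pixels), "view" (4x4, takes a point from world to camera coordinates). Camera axes: x right, y down, z forward; pixel columns grow to the right and rows downward; lengths in m; the calibration is good to about 2 mm. The wrist camera is an equidistant fisheye: a pixel r from the principal point sees the ray r / f radians off the axis. A picture is of the moment at which its call begins. There is no depth.
- ticket.job_done(): hands the job in; it is judged then, once.
Trained networks look in a picture, given as the dict that the camera call returned (one of the last four; its "shot" number tells which), for a name from the list of things; names that differ only in an ending like _2 or _b are one class to them, and where a whole thing is asked for, a point or a joint stands for the part that bears it (a point fixed in the world has none). Each returns a list of dicts, best first, with "confidence" (0 to 1); they miss things now and then, are a little off and sometimes report something else, mostly with a low value. They report only what shows in the picture. A call takes as long as a camera call.
- spotter.spot_in(picture, thing): "box" ([left, top, right, bottom] in pixels, round what is visible of it).
The state is a dict: "time": time; "joint_pos": joint angles; "qvel": joint speeds; "joint_efforts": joint torques, N m; "tool_pos": TCP position; "orientation": TCP orientation; "wrist_force": force on the tool from outside, world axes, zero at the start; "torque": the same for the moment, N m; "gripper_width": finger opening in m; "finger_force": force on a finger pad.
Only numpy, scipy, OpenCV 4.12 (cv2) and the standard library are available. Lean on these libraries where they do the work, as an engineer would, in place of code of your own. Each camera call takes 0.05 s, during which the arm holds its last target. There are 200 camera calls.

## Working session

There is one attempt and no reset: what is moved stays moved. The work goes in short steps, Python scripts to look and compute and a tool call to move; the robot and the scene stay as the last step left them, time stands still between calls to the robot, and variables do not carry over. Pictures are saved under pics/ and viewed, at most 10 in all, crops included, and the job is handed in when it is done.

Besides the shell and the picture viewer there is one more tool, called after "Emit:" in YAML: its name, and indented under it one key for each argument. arm_command: Moves the arm, as the interface text tells. Its arguments: {"type":"object","properties":{"moves":{"type":"array"},"grip_force":{"type":"number"}},"required":["moves"]}

```bash
mkdir -p pics; ls; cat > h.py <<'E'
import numpy as np, cv2, json
from station import monitor, viewer, ticket, spotter
def ray(p,u,v):
    V=np.array(p["view"]);R=V[:3,:3];t=V[:3,3]
    d=np.array([(u-p["cx"])/p["fx"],(v-p["cy"])/p["fy"],1.])
    return -R.T@t, R.T@d
def onz(p,u,v,z):
    o,d=ray(p,u,v); return o+d*(z-o[2])/d[2]
def proj(p,X):
    V=np.array(p["view"]);c=V[:3,:3]@np.array(X)+V[:3,3]
    return np.array([p["fx"]*c[0]/c[2]+p["cx"],p["fy"]*c[1]/c[2]+p["cy"]])
E
python3 - <<'E'
from h import *
for n in ["scene","top"]:
    p=viewer.read_camera(n); cv2.imwrite(f"pics/{n}0.png",p["image"])
    V=np.array(p["view"]); print(n,p["fx"],p["cx"],p["cy"],np.round(-V[:3,:3].T@V[:3,3],3),np.round(V[2,:3],2))
    for t in "photometer well vial cap shutter pointer marker jar jar2 beaker flask spoon".split():
        r=spotter.spot_in(p,t); print(t,[(np.round(b["box"]).astype(int).tolist(),round(b["confidence"],2)) for b in r[:2]])
o=monitor.get_obs(); print(o)
E
```

```text
pics
scene 406.9338763220362 313.1444702627905 196.42563336172742 [1.053 0.577 0.781] [-0.51 -0.54 -0.67]
photometer [([214, 186, 337, 316], 0.6), ([329, 298, 364, 347], 0.39)]
well [([217, 185, 338, 312], 0.56), ([331, 296, 366, 348], 0.21)]
vial [([292, 235, 300, 258], 0.69)]
cap [([424, 254, 450, 286], 0.63)]
shutter [([304, 196, 316, 216], 0.67), ([218, 187, 338, 313], 0.44)]
pointer [([302, 192, 314, 213], 0.66)]
marker [([388, 281, 428, 329], 0.66), ([310, 183, 316, 194], 0.4)]
jar [([392, 279, 425, 327], 0.74), ([193, 134, 220, 173], 0.64)]
jar2 [([392, 279, 425, 327], 0.74), ([193, 134, 220, 173], 0.64)]
beaker [([241, 126, 264, 158], 0.68)]
flask [([330, 297, 367, 348], 0.9)]
spoon [([331, 299, 366, 343], 0.23)]
top 374.1970317751871 313.09279281208126 196.66551483499165 [0.431 0.012 0.922] [ 0.07  0.01 -1.  ]
photometer [([245, 65, 362, 211], 0.83)]
well [([244, 66, 362, 211], 0.7)]
vial [([264, 109, 276, 118], 0.45)]
cap [([162, 204, 192, 226], 0.62)]
shutter [([305, 166, 323, 181], 0.46)]
pointer [([309, 162, 325, 180], 0.74)]
marker [([328, 200, 336, 206], 0.6)]
jar [([1
[... 395 characters left out ...]
0006759e-01]), 'qvel': array([ 0.0012987 ,  0.00040634, -0.00067767, -0.00080826,  0.00079063,
        0.00014761]), 'joint_efforts': array([ 6.92368012e-04, -4.05953658e+01, -2.92933255e+01, -1.25152183e-04,
        5.95941692e-04,  5.20519574e-07]), 'tool_pos': array([ 0.22943624, -0.63479678,  0.23135281]), 'orientation': array([[ 9.40470429e-01,  3.39875526e-01,  7.11171672e-06],
       [ 3.39875525e-01, -9.40470428e-01, -4.49661905e-05],
       [-8.59454835e-06,  4.47064709e-05, -9.99999999e-01]]), 'wrist_force': array([ 0.42584492, -0.76790858,  0.03560598]), 'torque': array([ 1.86273902e-02,  4.52646314e-05, -2.06606487e-02]), 'finger_force': 0.0, 'gripper_width': 0.08514321492938377}
```

```bash
python3 - <<'E'
import cv2
a=cv2.imread("pics/top0.png"); cv2.imwrite("pics/top1.png",cv2.resize(a[50:300,130:530],None,fx=2,fy=2,interpolation=cv2.INTER_CUBIC))
a=cv2.imread("pics/top0.png"); cv2.imwrite("pics/top2.png",cv2.resize(a[60:220,230:370],None,fx=3.7,fy=3.7,interpolation=cv2.INTER_CUBIC))
E
```

```text
(no output)
```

View pics/top1.png

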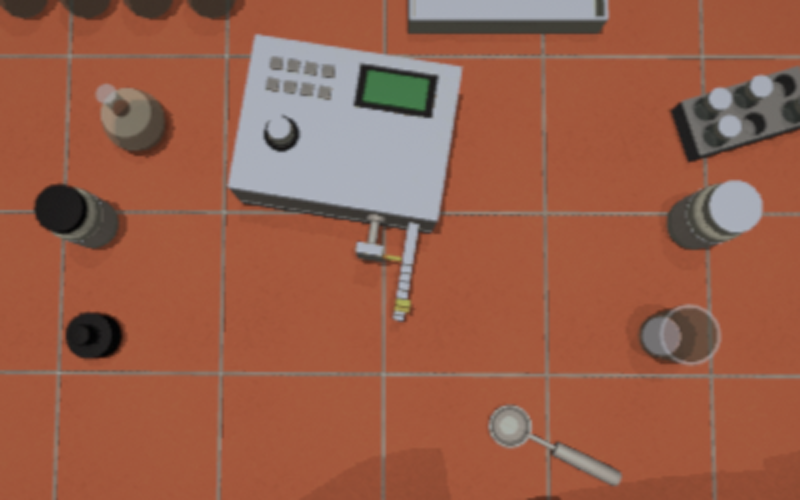

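View pics/top2.png

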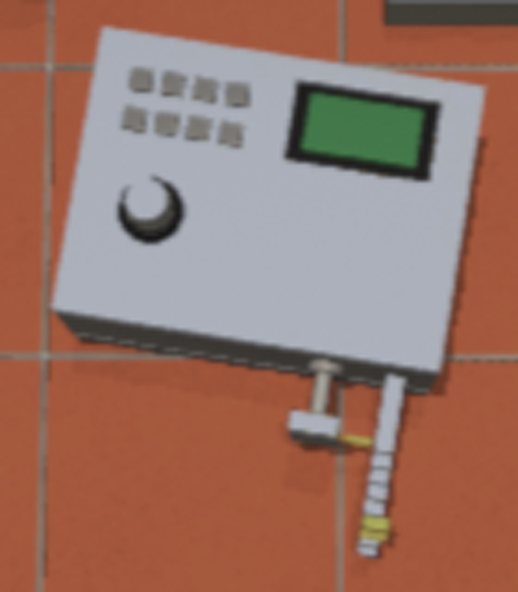

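View pics/scene0.png

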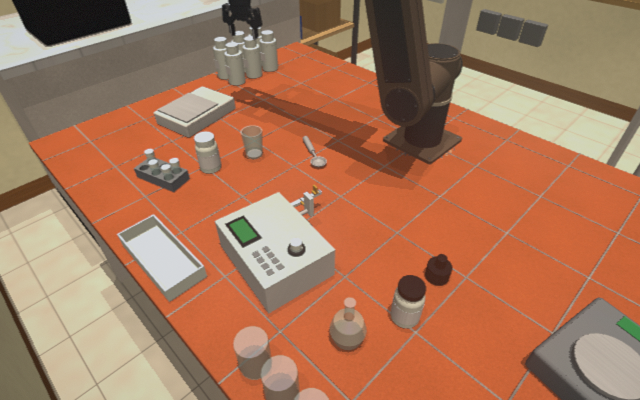

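```bash
cat >> h.py <<'E'
def load():
    return json.load(open("pose.json"))
def W(pose,X):
    x,y,a=pose; c,s=np.cos(a),np.sin(a)
    return np.array([x+c*X[0]-s*X[1], y+s*X[0]+c*X[1], X[2]])
E
python3 - <<'E'
from h import *
from scipy.optimize import least_squares
p=viewer.read_camera("top")
C=[(103,28),(485,87),(440,375),(53,310)]
L=[(.09,.12,.09),(.09,-.12,.09),(-.09,-.12,.09),(-.09,.12,.09)]
px=[np.array([230+(u+.5)/3.7-.5,60+(v+.5)/3.7-.5]) for u,v in C]
f=lambda q:np.concatenate([proj(p,W(q,l))-x for l,x in zip(L,px)])
r=least_squares(f,[.6,0,0]);print(r.x,np.degrees(r.x[2]),r.fun.round(1))
q=r.x; json.dump(q.tolist(),open("pose.json","w"))
print("well",W(q,(-.02,.07,.09)),"handle",W(q,(-.135,-.05,.085)))
for n,X in dict(collar=(-.02,.07,.09),vialtop=(-.02,.07,.116),paddle=(-.135,-.05,.105),ptr=(-.135,-.0875,.055),barend=(-.205,-.095,.054)).items():
    u=proj(p,W(q,X)); print(n,u.round(1),((u-[230,60])*3.7).round())
# marker
mu=(375,528); o=onz(p,230+mu[0]/3.7,60+mu[1]/3.7,.076)
c,s=np.cos(q[2]),np.sin(q[2]); d=o[:2]-q[:2]; print("marker local",c*d[0]+s*d[1],-s*d[0]+c*d[1])
# cap mask
im=p["image"][195:235,150:205]; m=(im.max(2)<45).astype(np.uint8)
ys,xs=np.nonzero(m); print(xs.min()+150,xs.max()+150,ys.min()+195,ys.max()+195)
def sil(c):
    pts=[]
    for rr,z in((.028,0),(.028,.04),(.012,.04),(.012,.068)):
        for t in np.linspace(0,6.28,40): pts.append(proj(p,(c[0]+rr*np.cos(t),c[1]+rr*np.sin(t),z)))
    pts=np.array(pts); return np.r_[pts.min(0),pts.max(0)]
b=np.array([xs.min()+149.5,ys.min()+194.5,xs.max()+150.5,ys.max()+195.5])
r=least_squares(lambda c:sil(c)-b,onz(p,176,215,0.02)[:2]);print("cap",r.x,r.fun.round(1))
for n,bx in dict(jar=(146,143,190,173)).items(): print(n,onz(p,(35+62)/4+130-8.7+6,50+210/2,.11))
E
```

```text
[ 0.68174206  0.0464883  -0.15684649] -8.98664186470214 [-0.  -0.1  0.3  0.2  0.1 -0.4 -0.4  0.2]
well [0.67292185 0.11875312 0.09      ] handle [0.540589   0.01818963 0.085     ]
collar [270.7 117.1] [151. 211.]
vialtop [269.2 113.7] [145. 199.]
paddle [314.6 174.4] [313. 423.]
ptr [330.6 179.8] [372. 443.]
barend [329. 210.] [366. 555.]
marker local -0.18880168496611643 -0.09716640353565589
164 190 207 228
cap [0.44482693 0.34968102] [-1.1 -0.9  1.1  0.8]
jar [0.58087111 0.37778878 0.11      ]
```

Emit:
arm_command:
  moves:
    - [1, 0, 0, 0, -7.6]
    - [1, 0, 0, 0, -7.6]
    - [1, 0, 0, 0, -7.6]
    - [1, 0, 0, 0, -7.6]
    - [1, 0, 0, 0, -7.6]
    - [1, 0, 0, 0, -7.6]
    - [1, 0, 0, 0, -7.6]
    - [1, 0, 0, 0, -7.9]
    - [1, 0, 0, 0, 0]

```text
time: 2.25
tool_pos: [0.2294, -0.6348, 0.2313]
orientation: [[0.157, 0.988, -0.0], [0.988, -0.157, 0.0], [0.0, -0.0, -1.0]]
wrist_force: [0.2, 0.4, -0.1]
gripper_width: 0.0856
finger_force: 0.0
```

```bash
cat > go.py <<'E'
import sys
from h import *
o=monitor.get_obs(); R=np.array(o["orientation"]); t=np.array(o["tool_pos"])
print("t",o["time"],"pos",t.round(4),"yawx",np.degrees(np.arctan2(R[1,0],R[0,0])).round(2),"tilt",R[:,2].round(3),"w",o["gripper_width"],"F",o["wrist_force"].round(1),o["finger_force"])
for a in sys.argv[1:]:
    g=np.array(eval(a),float); print(g,"cm:",(100*R.T@(g-t)).round(2)); t=g
E
python3 go.py .5,-.4,.23 .6,0,.23 .5,.33,.2 .445,.35,.16
```

```text
t 2.25 pos [ 0.2294 -0.6348  0.2313] yawx 80.96 tilt [-0.  0. -1.] w 0.08563895978336941 F [ 0.2  0.4 -0.1] 0.0
[ 0.5  -0.4   0.23] cm: [27.44 23.03  0.13]
[0.6  0.   0.23] cm: [41.07  3.59  0.  ]
[0.5  0.33 0.2 ] cm: [ 31.02 -15.06   3.  ]
[0.445 0.35  0.16 ] cm: [ 1.11 -5.75  4.  ]
```

Emit:
arm_command:
  moves:
    - [1, 3.4, 2.9, 0, 0]
    - [1, 3.4, 2.9, 0, 0]
    - [1, 3.4, 2.9, 0, 0]
    - [1, 3.4, 2.9, 0, 0]
    - [1, 3.4, 2.9, 0, 0]
    - [1, 3.4, 2.9, 0, 0]
    - [1, 3.4, 2.9, 0, 0]
    - [1, 3.4, 2.9, 0, 0]
    - [1, 4.1, 0.4, 0, 0]
    - [1, 4.1, 0.4, 0, 0]
    - [1, 4.1, 0.4, 0, 0]
    - [1, 4.1, 0.4, 0, 0]

```text
time: 3.45
tool_pos: [0.5431, -0.2415, 0.2314]
orientation: [[0.16, 0.987, 0.0], [0.987, -0.16, -0.0], [-0.0, 0.0, -1.0]]
wrist_force: [0.2, -0.1, -0.1]
gripper_width: 0.0853
finger_force: 0.0
```

Emit:
arm_command:
  moves:
    - [1, 4.1, 0.4, 0, 0]
    - [1, 4.1, 0.4, 0, 0]
    - [1, 4.1, 0.4, 0, 0]
    - [1, 4.1, 0.4, 0, 0]
    - [1, 4.1, 0.4, 0, 0]
    - [1, 4.1, 0.4, 0, 0]
    - [1, 3.9, -1.9, 0, 0]
    - [1, 3.9, -1.9, 0, 0]
    - [1, 3.9, -1.9, 0, 0]
    - [1, 3.9, -1.9, 0, 0]
    - [1, 3.9, -1.9, 0, 0]
    - [1, 3.9, -1.9, 0, 0]

```text
time: 4.65
tool_pos: [0.5286, 0.2467, 0.2317]
orientation: [[0.16, 0.987, 0.001], [0.987, -0.16, 0.0], [0.0, 0.001, -1.0]]
wrist_force: [0.5, -0.1, 0.0]
gripper_width: 0.0854
finger_force: 0.0
```

```bash
python3 go.py .445,.35,.16
```

```text
t 4.65 pos [0.5286 0.2467 0.2317] yawx 80.77 tilt [ 0.001  0.    -1.   ] w 0.08541939659966992 F [ 0.5 -0.1  0. ] 0.0
[0.445 0.35  0.16 ] cm: [ 8.85 -9.91  7.16]
```

Emit:
arm_command:
  moves:
    - [1, 3, -3.3, 0, 0]
    - [1, 3, -3.3, 0, 0]
    - [1, 2.8, -3.3, 0, 0]
    - [1, 0, 0, 3.5, 0]
    - [1, 0, 0, 3.5, 0]
    - [1, 0, 0, 0, 0]
    - [1, 0, 0, 0, 0]

```text
time: 5.35
tool_pos: [0.4452, 0.3474, 0.1614]
orientation: [[0.159, 0.987, -0.001], [0.987, -0.159, -0.001], [-0.001, -0.001, -1.0]]
wrist_force: [0.5, 0.3, 0.4]
gripper_width: 0.0855
finger_force: 0.0
```

```bash
cat > wr.py <<'E'
import sys
from h import *
p=viewer.read_camera("wrist"); cv2.imwrite(sys.argv[1],p["image"])
print(p["fx"],p["cx"],p["cy"])
def fproj(p,X):
    V=np.array(p["view"]);c=V[:3,:3]@np.array(X)+V[:3,3]; r=np.hypot(c[0],c[1]); th=np.arctan2(r,c[2])
    return np.array([p["fx"]*th*c[0]/r+p["cx"],p["fy"]*th*c[1]/r+p["cy"]]).round(1)
for a in sys.argv[2:]: print(a,fproj(p,eval(a)))
E
python3 go.py .445,.35,.042; python3 wr.py pics/w1.png .445,.35,.068 .417,.35,.04 .473,.35,.04 .445,.378,.04 .445,.322,.04
```

```text
t 5.35 pos [0.4452 0.3474 0.1614] yawx 80.87 tilt [-0.001 -0.001 -1.   ] w 0.08549821253472827 F [0.5 0.3 0.4] 0.0
[0.445 0.35  0.042] cm: [ 0.26 -0.05 11.94]
309.70691628693146 326.17224886142526 201.31080089153224
.445,.35,.068 [324.5 202.4]
.417,.35,.04 [293.7 197.5]
.473,.35,.04 [356.  187.8]
.445,.378,.04 [319.5 161.9]
.445,.322,.04 [329.6 221.7]
```

View pics/w1.png

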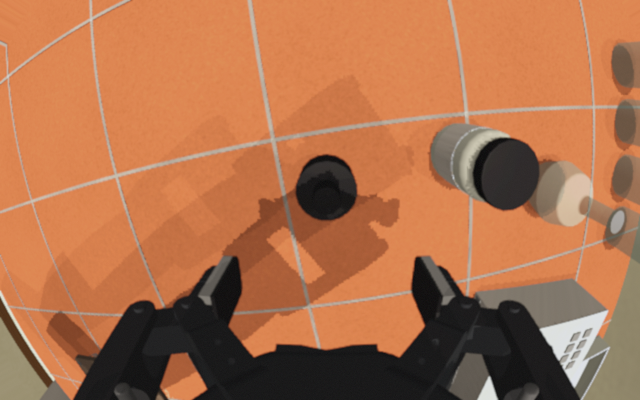

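```bash
cat > capfit.py <<'E'
import sys
from h import *
from scipy.optimize import least_squares
p=viewer.read_camera("wrist"); V=np.array(p["view"])
def fp(X):
    c=X@V[:3,:3].T+V[:3,3]; r=np.hypot(c[:,0],c[:,1]); th=np.arctan2(r,c[:,2])
    return np.c_[p["fx"]*th*c[:,0]/r+p["cx"],p["fy"]*th*c[:,1]/r+p["cy"]]
m=(p["image"].max(2)<75).astype(np.uint8); m[240:]=0
n,l,s,cc=cv2.connectedComponentsWithStats(m); k=l[195,325]; x,y,w,h,A=s[k]; print(s[k])
b=np.array([x-.5,y-.5,x+w-.5,y+h-.5])
t=np.linspace(0,6.283,60)
def sil(c):
    P=np.concatenate([np.c_[c[0]+r*np.cos(t),c[1]+r*np.sin(t),0*t+z] for r,z in((.028,0),(.028,.04),(.012,.068))])
    q=fp(P); return np.r_[q.min(0),q.max(0)]
r=least_squares(lambda c:sil(c)-b,[.445,.35]); print(r.x,r.fun.round(1))
E
python3 capfit.py
```

```text
[ 295  156   60   64 3003]
[0.44628345 0.35084014] [-1.4 -1.7  1.4  1.7]
```

Emit:
arm_command:
  moves:
    - [1, 0.35, 0.05, 3, 0]
    - [1, 0, 0, 3, 0]
    - [1, 0, 0, 3, 0]
    - [1, 0, 0, 2.8, 0]
    - [1, 0, 0, 0, 0]
    - [-1, 0, 0, 0, 0]
    - [-1, 0, 0, 0, 0]
    - [-1, 0, 0, 0, 0]
    - [-1, 0, 0, 0, 0]
    - [-1, 0, 0, 0, 0]
    - [-1, 0, 0, 0, 0]
    - [-1, 0, 0, 0, 0]
  grip_force: 30

```text
time: 6.65
tool_pos: [0.4471, 0.3514, 0.0446]
orientation: [[0.157, 0.988, 0.002], [0.988, -0.157, 0.001], [0.001, 0.002, -1.0]]
wrist_force: [-1.1, 0.6, 4.4]
gripper_width: 0.0229
finger_force: 31.3
```

```bash
python3 go.py; python3 wr.py pics/w2.png
```

```text
t 6.65 pos [0.4471 0.3514 0.0446] yawx 80.98 tilt [ 0.002  0.001 -1.   ] w 0.022892826362420703 F [-1.1  0.6  4.4] 31.26789093017578
309.70691628693146 326.17224886142526 201.31080089153224
```

View pics/w2.png

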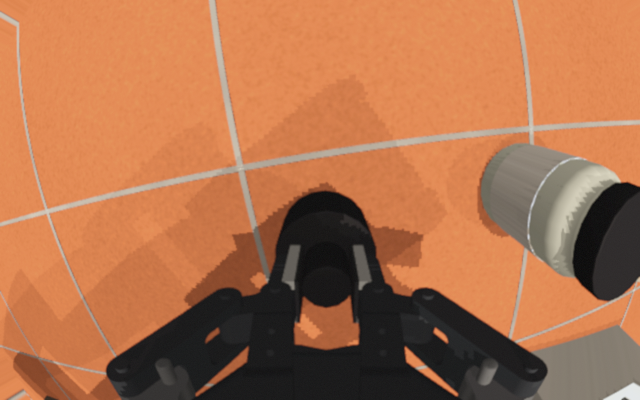

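Emit:
arm_command:
  moves:
    - [-1, 0, 0, -1, 0]
    - [-1, 0, 0, -2, 0]
    - [-1, 0, 0, -3, 0]
    - [-1, 0, 0, -3, 0]
    - [-1, 0, 0, -3, 0]
    - [-1, 0, 0, -3, 0]
    - [-1, 0, 0, 0, 0]
    - [-1, 0, 0, 0, 0]

```text
time: 7.5
tool_pos: [0.4463, 0.3508, 0.1937]
orientation: [[0.157, 0.988, 0.001], [0.988, -0.157, 0.0], [0.001, 0.001, -1.0]]
wrist_force: [-0.5, -0.0, -1.4]
gripper_width: 0.0228
finger_force: 31.0
```

```bash
python3 go.py .673,.119,.195; python3 - <<'E'
from h import *
import cv2
p=viewer.read_camera("wrist"); o=monitor.get_obs(); V=np.array(p["view"]); R=np.array(o["orientation"]); T=np.array(o["tool_pos"])
def fp(X):
    c=(T+np.array(X)@R.T)@V[:3,:3].T+V[:3,3]; r=np.hypot(c[:,0],c[:,1]); th=np.arctan2(r,c[:,2])
    return np.c_[p["fx"]*th*c[:,0]/r+p["cx"],p["fy"]*th*c[:,1]/r+p["cy"]]
im=p["image"].copy()
t=np.linspace(0,6.283,60)
for r,z,c in((.028,.0415,(0,255,0)),(.028,.0015,(0,255,255)),(.012,-.0265,(255,0,255))):
    cv2.polylines(im,[np.round(fp(np.c_[r*np.cos(t),r*np.sin(t),0*t+z])*1).astype(int)],True,c,1)
cv2.imwrite("pics/w3.png",cv2.resize(im[150:350,230:430],None,fx=3,fy=3,interpolation=cv2.INTER_CUBIC))
E
```

```text
t 7.5 pos [0.4463 0.3508 0.1937] yawx 80.97 tilt [ 0.001  0.    -1.   ] w 0.022819740142038168 F [-0.5 -0.  -1.4] 30.98439931869507
[0.673 0.119 0.195] cm: [-19.34  26.03  -0.13]
```

View pics/w3.png

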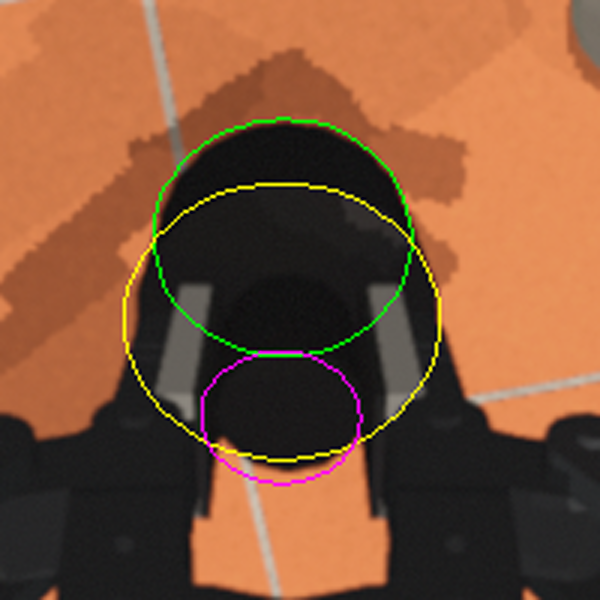

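Emit:
arm_command:
  moves:
    - [-1, -1, 1.3, 0, 0]
    - [-1, -2.3, 3, 0, 0]
    - [-1, -2.3, 3.1, 0, 0]
    - [-1, -2.3, 3.1, 0, 0]
    - [-1, -2.3, 3.1, 0, 0]
    - [-1, -2.3, 3.1, 0, 0]
    - [-1, -2.3, 3.1, 0, 0]
    - [-1, -2.3, 3.1, 0, 0]
    - [-1, -1.5, 2, 0, 0]
    - [-1, -0.7, 1.1, 0, 0]
    - [-1, 0, 0, 0, 0]
    - [-1, 0, 0, 0, 0]

```text
time: 8.75
tool_pos: [0.672, 0.1198, 0.1922]
orientation: [[0.157, 0.988, -0.002], [0.988, -0.157, 0.0], [-0.0, -0.002, -1.0]]
wrist_force: [0.3, 0.2, 0.1]
gripper_width: 0.023
finger_force: 31.0
```

```bash
python3 go.py .673,.119,.145; python3 - <<'E'
from h import *
q=load()
p=viewer.read_camera("scene"); im=p["image"].copy()
o=monitor.get_obs(); T=np.array(o["tool_pos"])
t=np.linspace(0,6.283,60)
S=4; u0,v0=210,120
def circ(c,r,z,col):
    P=np.array([proj(p,(c[0]+r*np.cos(a),c[1]+r*np.sin(a),z)) for a in t]); cv2.polylines(big,[np.round((P-[u0,v0]+.5)*S).astype(int)],True,col,1)
big=cv2.resize(im[v0:v0+140,u0:u0+160],None,fx=S,fy=S,interpolation=cv2.INTER_CUBIC)
circ(T,.028,T[2]-.0415,(0,255,0)); w=W(q,(-.02,.07,.09)); circ(w,.021,.09,(255,0,255)); circ(w,.013,.116,(255,0,0))
P=np.array([proj(p,W(q,X)) for X in((.09,.12,.09),(.09,-.12,.09),(-.09,-.12,.09),(-.09,.12,.09))]); cv2.polylines(big,[np.round((P-[u0,v0]+.5)*S).astype(int)],True,(0,255,255),1)
cv2.imwrite("pics/s4.png",big)
E
```

```text
t 8.75 pos [0.672  0.1198 0.1922] yawx 80.97 tilt [-0.002  0.    -1.   ] w 0.02300503473962557 F [0.3 0.2 0.1] 30.952085852622986
[0.673 0.119 0.145] cm: [-0.06  0.12  4.72]
```

View pics/s4.png

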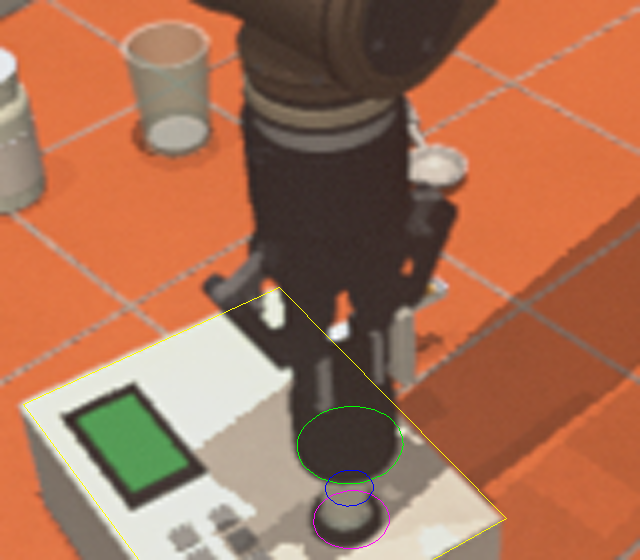

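Emit:
arm_command:
  moves:
    - [-1, -0.1, 0.1, 1, 0]
    - [-1, 0, 0, 1.5, 0]
    - [-1, 0, 0, 1, 0]
    - [-1, 0, 0, 1, 0]
    - [-1, 0, 0, 0.4, 0]
    - [-1, 0, 0, 0.3, 0]
    - [-1, 0, 0, 0, 0]
    - [-1, 0, 0, 0, 0]

```text
time: 9.6
tool_pos: [0.674, 0.1183, 0.1419]
orientation: [[0.157, 0.988, 0.001], [0.988, -0.157, 0.0], [0.0, 0.001, -1.0]]
wrist_force: [0.2, -0.2, 0.3]
gripper_width: 0.023
finger_force: 31.0
```

```bash
python3 go.py .6729,.1188,.1345
```

```text
t 9.6 pos [0.674  0.1183 0.1419] yawx 80.96 tilt [ 0.001  0.    -1.   ] w 0.023037370147705898 F [ 0.2 -0.2  0.3] 30.952881574630737
[0.6729 0.1188 0.1345] cm: [ 0.03 -0.12  0.74]
```

Emit:
arm_command:
  moves:
    - [-1, 0, -0.1, 0.2, 0]
    - [-1, 0, 0, 0.2, 0]
    - [-1, 0, 0, 0.2, 0]
    - [-1, 0, 0, 0.15, 0]
    - [-1, 0, 0, 0, 0]
    - [-1, 0, 0, 0, 0]

```text
time: 10.2
tool_pos: [0.6727, 0.1185, 0.1348]
orientation: [[0.157, 0.988, 0.0], [0.988, -0.157, -0.0], [-0.0, 0.0, -1.0]]
wrist_force: [-3.0, 0.8, 5.0]
gripper_width: 0.0225
finger_force: 31.5
```

Emit:
arm_command:
  moves:
    - [0, 0, 0, 0, 0]
    - [0.6, 0, 0, 0, 0]
    - [0.6, 0, 0, 0, 0]
    - [0.6, 0, 0, 0, 0]
    - [0.6, 0, 0, 0, 0]
    - [0.6, 0, 0, -1, 0]
    - [0.6, 0, 0, -3, 0]
    - [0.6, 0, 0, -4, 0]
    - [0.6, 0, 0, -4, 0]
    - [0.6, -3, -3, 0, 0]
    - [0.6, -3, -4, 0, 0]
    - [0.6, -3, -4, 0, 0]

```text
time: 11.4
tool_pos: [0.549, 0.0462, 0.2551]
orientation: [[0.156, 0.988, 0.002], [0.988, -0.156, -0.0], [-0.0, 0.002, -1.0]]
wrist_force: [-0.7, -0.2, 0.2]
gripper_width: 0.0687
finger_force: 0.0
```

```bash
python3 go.py; python3 - <<'E'
from h import *
q=load()
p=viewer.read_camera("top"); im=p["image"].copy()
t=np.linspace(0,6.283,60); S=5; u0,v0=240,80
big=cv2.resize(im[v0:v0+110,u0:u0+120],None,fx=S,fy=S,interpolation=cv2.INTER_CUBIC)
w=W(q,(-.02,.07,.09))
for r,z,col in((.028,.09,(0,255,0)),(.028,.13,(0,255,255)),(.012,.158,(255,0,255))):
    P=np.array([proj(p,(w[0]+r*np.cos(a),w[1]+r*np.sin(a),z)) for a in t]); cv2.polylines(big,[np.round((P-[u0,v0]+.5)*S).astype(int)],True,col,1)
cv2.imwrite("pics/t5.png",big)
E
```

```text
t 11.4 pos [0.549  0.0462 0.2551] yawx 81.01 tilt [ 0.002 -0.    -1.   ] w 0.06871002121143892 F [-0.7 -0.2  0.2] 0.0
```

View pics/t5.png

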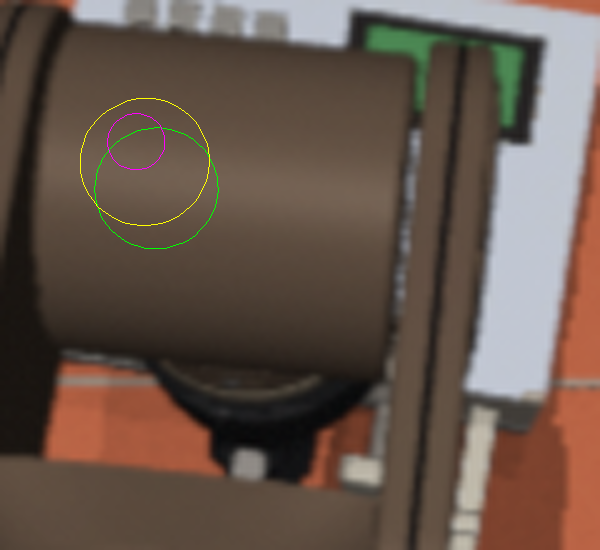

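```bash
python3 - <<'E'
from h import *
from scipy.optimize import least_squares
q=load(); p=viewer.read_camera("scene"); t=np.linspace(0,6.283,60)
w=W(q,(-.02,.07,.09))
def sil(c):
    P=np.array([proj(p,(c[0]+r*np.cos(a),c[1]+r*np.sin(a),c[2]+z)) for r,z in((.028,0),(.028,.04),(.012,.068)) for a in t]); return np.r_[P.min(0),P.max(0)]
print("exp",sil(w).round(1)); print([(np.round(b["box"],1).tolist(),b["confidence"]) for b in spotter.spot_in(p,"cap")[:2]])
m=(p["image"].max(2)<60).astype(np.uint8); u=proj(p,w+[0,0,.02]).astype(int)
n,l,s,_=cv2.connectedComponentsWithStats(m); print(u,s[l[u[1],u[0]]])
E
python3 go.py "W(load(),(-.135,-.05,.2))"
```

```text
exp [283.5 223.9 309.9 259.1]
[([283.7, 224.9, 310.7, 258.8], 0.81), ([328.6, 296.1, 367.9, 348.2], 0.3)]
[296 243] [     0      0    640    400 246604]
t 11.55 pos [0.5474 0.0462 0.2538] yawx 80.87 tilt [-0.001  0.    -1.   ] w 0.06858689040772852 F [0.2 0.1 0.1] 0.0
[0.540589   0.01818963 0.2       ] cm: [-2.87 -0.22  5.38]
```

Emit:
arm_command:
  moves:
    - [-0.05, -4, -0.5, 1, 0]
    - [-0.05, -4, -1, 1, 0]
    - [-0.05, -2.5, -1, 1, 0]
    - [-0.05, 0, 0, 2, 0]
    - [-0.05, 0, 0, 0, 0]
    - [-0.05, 0, 0, 0, 0]
    - [-0.05, 0, 0, 0, 0]

```text
time: 12.25
tool_pos: [0.5102, -0.0527, 0.2054]
orientation: [[0.156, 0.988, 0.002], [0.988, -0.156, -0.001], [-0.0, 0.003, -1.0]]
wrist_force: [-0.3, -0.1, 0.9]
gripper_width: 0.0405
finger_force: 0.0
```

```bash
python3 go.py; python3 wr.py pics/w6.png "W(load(),(-.135,-.0875,.058))" "W(load(),(-.1888,-.095,.076))" "W(load(),(-.135,-.05,.105))" "W(load(),(-.205,-.095,.054))" "W(load(),(-.1888,-.087,.065))"; python3 - <<'E'
import cv2
a=cv2.imread("pics/w6.png"); cv2.imwrite("pics/w6b.png",cv2.resize(a[100:300,220:480],None,fx=3,fy=3,interpolation=cv2.INTER_CUBIC))
E
```

```text
t 12.25 pos [ 0.5102 -0.0527  0.2054] yawx 81.03 tilt [ 0.002 -0.001 -1.   ] w 0.04052143275259935 F [-0.3 -0.1  0.9] 0.0
309.70691628693146 326.17224886142526 201.31080089153224
W(load(),(-.135,-.0875,.058)) [345.  149.7]
W(load(),(-.1888,-.095,.076)) [285.8 161.1]
W(load(),(-.135,-.05,.105)) [349.3 110.8]
W(load(),(-.205,-.095,.054)) [272.1 157.3]
W(load(),(-.1888,-.087,.065)) [287.1 150.5]
```

View pics/w6b.png

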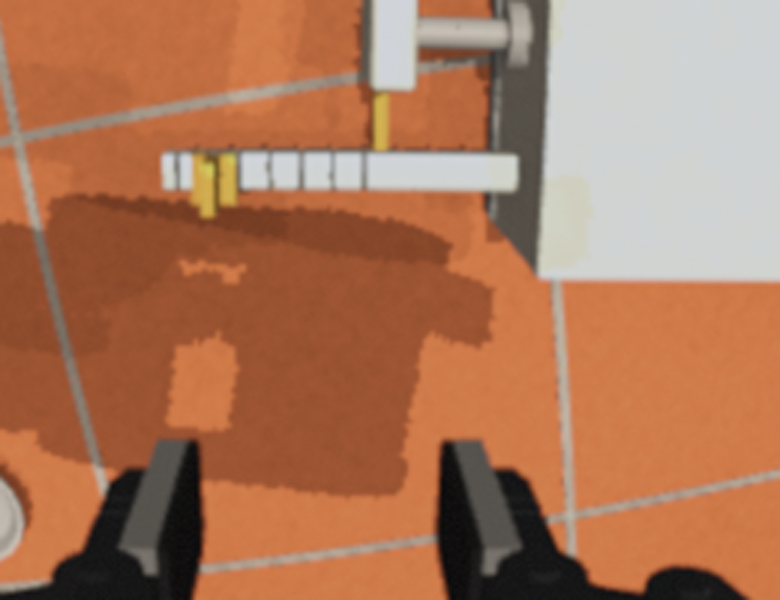

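```bash
python3 go.py "W(load(),(-.186,-.16,.15))"
```

```text
t 12.3 pos [ 0.51   -0.0526  0.2054] yawx 81.04 tilt [ 0.002 -0.001 -1.   ] w 0.040680740405592254 F [0.2 0.  0.2] 0.0
[ 0.47303258 -0.08249369  0.15      ] cm: [-3.53 -3.21  5.53]
```

Emit:
arm_command:
  moves:
    - [-0.05, -1.8, -1.6, 1.5, 0]
    - [-0.05, -1.7, -1.6, 2, 0]
    - [-0.05, 0, 0, 2, 0]
    - [-0.05, 0, 0, 0, 0]
    - [-0.05, 0, 0, 0, 0]

```text
time: 12.8
tool_pos: [0.4724, -0.0823, 0.1498]
orientation: [[0.156, 0.988, 0.001], [0.988, -0.156, -0.0], [-0.0, 0.001, -1.0]]
wrist_force: [-0.1, -0.1, -0.1]
gripper_width: 0.0408
finger_force: 0.0
```

```bash
python3 go.py; python3 wr.py pics/w7.png "W(load(),(-.135,-.0875,.058))" "W(load(),(-.1888,-.095,.076))" "W(load(),(-.1888,-.103,.054))" "W(load(),(-.135,-.05,.105))" "W(load(),(-.205,-.095,.054))"; python3 - <<'E'
import cv2
a=cv2.imread("pics/w7.png"); cv2.imwrite("pics/w7b.png",cv2.resize(a[90:240,270:450],None,fx=4,fy=4,interpolation=cv2.INTER_CUBIC))
E
```

```text
t 12.8 pos [ 0.4724 -0.0823  0.1498] yawx 81.01 tilt [ 0.001 -0.    -1.   ] w 0.04077922158906341 F [-0.1 -0.1 -0.1] 0.0
309.70691628693146 326.17224886142526 201.31080089153224
W(load(),(-.135,-.0875,.058)) [393.1 115.2]
W(load(),(-.1888,-.095,.076)) [321.7 125.3]
W(load(),(-.1888,-.103,.054)) [322.1 133.9]
W(load(),(-.135,-.05,.105)) [410.3  57.7]
W(load(),(-.205,-.095,.054)) [300.8 123.7]
```

View pics/w7b.png

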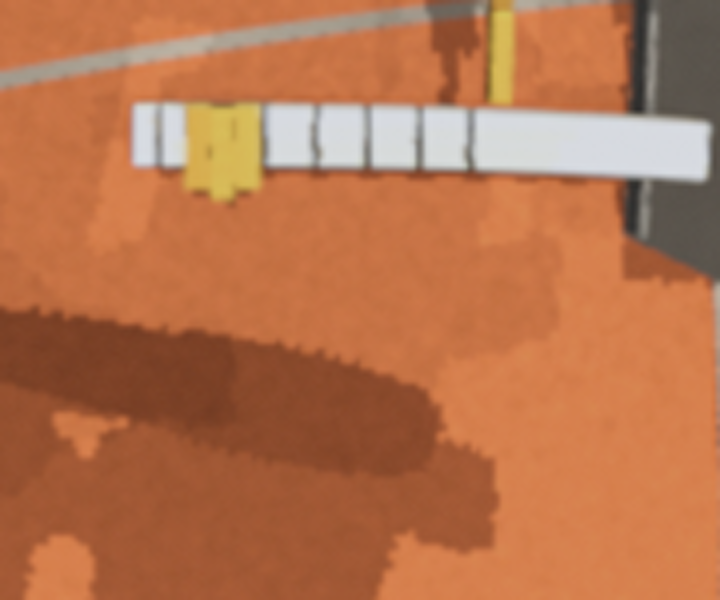

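```bash
python3 go.py "W(load(),(-.135,-.05,.15))"
```

```text
t 12.85 pos [ 0.4729 -0.0825  0.1504] yawx 81.02 tilt [ 0.002 -0.001 -1.   ] w 0.040699459191215724 F [0.6 0.1 0.3] 0.0
[0.540589   0.01818963 0.15      ] cm: [11.    5.11  0.05]
```

Emit:
arm_command:
  moves:
    - [-0.05, 3, 1.4, 0, 0]
    - [-0.05, 3, 1.4, 0, 0]
    - [-0.05, 3, 1.4, 0, 0]
    - [-0.05, 2, 0.9, 0, 0]
    - [-0.05, 0, 0, 2, 0]
    - [-0.05, 0, 0, 0, 0]
    - [-0.05, 0, 0, 0, 0]

```text
time: 13.55
tool_pos: [0.5397, 0.0184, 0.1296]
orientation: [[0.156, 0.988, 0.0], [0.988, -0.156, -0.0], [-0.0, 0.0, -1.0]]
wrist_force: [0.3, 0.0, 0.2]
gripper_width: 0.0407
finger_force: 0.0
```

```bash
python3 go.py "W(load(),(-.135,-.05,.071))"
```

```text
t 13.55 pos [0.5397 0.0184 0.1296] yawx 81.01 tilt [ 0. -0. -1.] w 0.04071730053996634 F [0.3 0.  0.2] 0.0
[0.540589   0.01818963 0.071     ] cm: [-0.01  0.09  5.86]
```

Emit:
arm_command:
  moves:
    - [-0.05, 0, 0.1, 1.5, 0]
    - [-0.05, 0, 0, 1.5, 0]
    - [-0.05, 0, 0, 1.5, 0]
    - [-0.05, 0, 0, 1.2, 0]
    - [-0.05, 0, 0, 0, 0]
    - [-1, 0, 0, 0, 0]
    - [-1, 0, 0, 0, 0]
    - [-1, 0, 0, 0, 0]
    - [-1, 0, 0, 0, 0]
    - [-1, 0, 0, 0, 0]
    - [-1, 0, 0, 0, 0]
  grip_force: 50

```text
time: 14.65
tool_pos: [0.5412, 0.0178, 0.0725]
orientation: [[0.157, 0.988, 0.002], [0.988, -0.157, -0.0], [0.0, 0.003, -1.0]]
wrist_force: [4.1, -0.4, -1.1]
gripper_width: 0.0108
finger_force: 49.9
```

```bash
python3 go.py "W(load(),(-.1877,-.05,.071))"
```

```text
t 14.65 pos [0.5412 0.0178 0.0725] yawx 80.96 tilt [ 0.002 -0.    -1.   ] w 0.010800544725169848 F [ 4.1 -0.4 -1.1] 49.86621022224426
[0.48853591 0.02642159 0.071     ] cm: [ 0.02 -5.34  0.14]
```

Emit:
arm_command:
  moves:
    - [-1, 0, -0.5, 0, 0]
    - [-1, 0, -1, 0, 0]
    - [-1, 0, -1, 0, 0]
    - [-1, 0, -1, 0, 0]
    - [-1, 0, -1, 0, 0]
    - [-1, 0, -0.5, 0, 0]
    - [-1, 0, -0.3, 0, 0]
    - [-1, 0, 0, 0, 0]
    - [-1, 0, 0, 0, 0]
    - [-1, 0, 0, 0, 0]

```text
time: 15.65
tool_pos: [0.4896, 0.0261, 0.0725]
orientation: [[0.157, 0.988, 0.005], [0.988, -0.157, -0.001], [0.0, 0.005, -1.0]]
wrist_force: [8.2, -0.6, -3.7]
gripper_width: 0.0114
finger_force: 49.6
```

```bash
python3 go.py "W(load(),(-.1877,-.05,.071))"; python3 - <<'E'
from h import *
q=load()
w=W(q,(-.02,.07,.09))
for n in("top","scene"):
    p=viewer.read_camera(n); cv2.imwrite(f"pics/{n}8.png",p["image"])
    for t in("cap","marker","pointer","shutter"): print(n,t,[(np.round(b["box"],1).tolist(),round(b["confidence"],2)) for b in spotter.spot_in(p,t)[:2]])
    print("exp marker",proj(p,W(q,(-.1877,-.095,.065))).round(1),"ptr",proj(p,W(q,(-.1877,-.0875,.055))).round(1),"paddle top",proj(p,W(q,(-.1877,-.05,.105))).round(1))
    hsv=cv2.cvtColor(p["image"],cv2.COLOR_BGR2HSV); m=cv2.inRange(hsv,(21,90,90),(38,255,255)); c=proj(p,W(q,(-.1877,-.09,.065))).astype(int)
    z=np.zeros_like(m); z[c[1]-18:c[1]+18,c[0]-25:c[0]+25]=1; N,l,s,cc=cv2.connectedComponentsWithStats(m*z); print(s[1:],cc[1:].round(1))
E
```

```text
t 15.65 pos [0.4896 0.0261 0.0725] yawx 80.96 tilt [ 0.005 -0.001 -1.   ] w 0.011412665007006592 F [ 8.2 -0.6 -3.7] 49.56459045410156
[0.48853591 0.02642159 0.071     ] cm: [ 0.01 -0.11  0.15]
top cap [([254.4, 101.5, 284.1, 126.4], 0.7)]
top marker []
top pointer []
top shutter []
exp marker [330.3 202.4] ptr [327.  202.1] paddle top [310.7 197.9]
[] []
scene cap [([282.9, 224.4, 310.5, 259.7], 0.63)]
scene marker [([301.9, 191.1, 333.0, 214.4], 0.32)]
scene pointer [([301.1, 190.9, 332.3, 212.2], 0.47), ([240.7, 126.6, 264.8, 158.9], 0.38)]
scene shutter [([302.0, 187.5, 332.9, 214.1], 0.72), ([215.8, 186.4, 335.1, 310.8], 0.42)]
exp marker [316.  189.1] ptr [317.6 193.4] paddle top [326.  186.6]
[] []
```

Emit:
arm_command:
  moves:
    - [-1, 0, -0.1, 0, 0]
    - [-1, 0, 0, 0, 0]
    - [-1, 0, 0, 0, 0]
    - [-1, 0, 0, 0, 0]
    - [-1, 0, 0, 0, 0]

```text
time: 16.65
tool_pos: [0.4887, 0.0263, 0.0725]
orientation: [[0.157, 0.988, 0.005], [0.988, -0.157, -0.001], [0.0, 0.005, -1.0]]
wrist_force: [8.4, -0.7, -4.8]
gripper_width: 0.0112
finger_force: 49.6
```

```bash
python3 go.py "W(load(),(-.1877,-.05,.071))"; python3 - <<'E'
from h import *
q=load()
p=viewer.read_camera("scene"); im=p["image"]
pw=viewer.read_camera("wrist")
for nm,a in(("scene0",cv2.imread("pics/scene0.png")),("now",im)):
    h=cv2.cvtColor(a,cv2.COLOR_BGR2HSV); m=cv2.inRange(h,(14,110,60),(38,255,255)); sub=m[180:215,295:345]
    print(nm); print("\n".join("".join("#" if v else "." for v in r) for r in sub[:30]))
for t in("cap",): print([np.round(b["box"],1).tolist() for b in spotter.spot_in(p,t)[:1]])
h=cv2.cvtColor(pw["image"],cv2.COLOR_BGR2HSV); m=cv2.inRange(h,(21,110,90),(38,255,255)); N,l,s,c=cv2.connectedComponentsWithStats(m); print([x.tolist() for x in s[1:] if x[4]>15])
E
```

```text
t 16.65 pos [0.4887 0.0263 0.0725] yawx 80.96 tilt [ 0.005 -0.001 -1.   ] w 0.011168816807312158 F [ 8.4 -0.7 -4.8] 49.56667184829712
[0.48853591 0.02642159 0.071     ] cm: [ 0.01 -0.02  0.15]
scene0
..................................................
..................................................
..................................................
..................................................
..................................................
..................###.............................
..................###.............................
...................###............................
...................###............................
..................####............................
.................#####............................
.................######...........................
.................######...........................
...................####...........................
....................#.............................
..................................................
..................................................
.................................
[... 1497 characters left out ...]
...
..................................................
..................................................
..................................................
..................................................
..................................................
..................................................
..................................................
..................................................
..................................................
..................................................
..................................................
..................................................
..................................................
[[283.4, 224.6, 310.0, 259.8]]
[]
```

```bash
python3 -c "
from h import *
print(ticket.job_done())"
```

```text
the job is handed in; nothing more can be done
None
```

The cap sits on the deck over the vial, released, and the fingers hold the shutter pointer at the index marker to within about 1 mm by my measurements; the job was handed in at about 17 s, and no verdict came back.

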